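Set the trimmer's paper stop to the pencil line and lock it

ROBOT

A 6-joint arm with a two-finger parallel gripper is mounted at the origin on the work surface. World frame = base frame: x ahead of the robot, y to its left, z up, the work surface at z = 0. Lengths are in m, angles in degrees, forces in N, time in s.
With the tool pointing down it reaches from about 0.375 to 0.9 m from the base axis. Payload 3.1 kg.
Tool frame: the origin (TCP) lies between the finger pads; the fingertips stand 22 mm ahead of it and the grasp point (between the pads) lies 3 mm ahead of it (bot.tip_extent is the distance from the TCP to the fingertips, in m); y points along the fingers, z is the direction in which the jaws open and shut, and the axes are right-handed (so a half turn about y gives the same grasp; the last joint's range is limited). The gripper opens to 87 mm and grips with 3 to 60 N. Pads are 19 mm wide; open, the fingers measure 117 mm over their backs; the gripper's body (75 mm by 190 mm) begins 51 mm behind the grasp point.
Start: joints at [-81.732, 30.224, 82.088, -0, 67.689, -10.227], TCP at [0.198, -0.593, 0.211] pointing down, gripper open.
Joint ranges: [-176.69, 176.69], [-43.24, 126.21], [12.49, 139.97], [-82, 262], [0, 151.66], [-163.58, 163.58]. Speed limits (degrees/s): [159.86, 159.86, 180, 180, 180, 180].

INTERFACE

Orientations are given as a 3x3 rotation matrix whose columns are the frame's x, y, z axes.
In Python, from rig import bot, eyes, models gives the robot as it stands. The module is installed in compiled form; this text tells all that it offers.
- The arm moves only by the tool arm_command, never from a script. Its arguments are lists of equal length, an entry for each row: "translation": the shift along the tool's x, y, z each as a share of 0.08 m, from -1 to 1, a list of three; "rotation": the turn, a rotation vector about the tool's x, y, z each as a share of 60 degrees, from -1 to 1, a list of three; "grip": the closure, from -1 (fully open) to 1 (shut), so that 0 is half open. In form: {"translation": [[x, y, z], ...], "rotation": [[rx, ry, rz], ...], "grip": [grip, ...]}. A call has 1 to 5 rows; each row is the pose to reach, as a shift and turn from the pose commanded when the call began, along the tool's axes at that moment; what a row does not reach only later rows make up. A row lasts 1/10 s, in which the tool goes at most 50 mm and 8.59 degrees, less where a joint would pass 70% of its speed; a pose out of reach is approached as far as the arm can. A call with a number of a shift or a turn outside -1 to 1 is refused whole. A call with a gripper value outside its range is refused whole. The fingers move at their own pace and stop on an object; the grip force is fixed at half the most. Time passes only in rows, so rows that repeat a pose let the fingers close. It gives the time, the measured TCP pose, the force and the opening at its end, in the units of the state.
- bot.read_state(): the state, without advancing time (a new reading comes with each control period).
- eyes.capture(name): name is "scene" or "top"; returns a dict with "image" (480x640x3 uint8, blue, green, red), "mtx" (3x3 intrinsics, pixels), "rvec" (rotation vector, rad) and "tvec" (3), from world to camera coordinates, as OpenCV has them. Camera axes: x right, y down, z forward; pixel columns grow to the right and rows downward; lengths in m; the calibration is good to about 2 mm. A picture is of the moment at which its call begins. There is no depth.
- bot.hand_in(): hands the job in, once; it reports no verdict.
Trained networks look in the newest picture that a camera, given by its name, has taken for a name from the list of things; names that differ only in an ending like _2 or _b are one class to them, and where a whole thing is asked for, a point or a joint stands for the part that bears it (a point fixed in the world has none). Each returns a list of dicts, best first, with "conf" (0 to 1); they miss things now and then, are a little off and sometimes report something else, mostly with a low value. They report only what shows in the picture. A call takes as long as a camera call. They do not tell look-alikes from the thing itself.
- models.recognise(camera, thing): "extent" ([left, top, right, bottom] as shares, 0 to 1, of the picture: columns of its width, rows of its height, round what is visible of it).
- models.spot_point(camera, thing): "point" ([column, row] as shares, 0 to 1, of the picture: columns of its width, rows of its height: a listed point, or the origin of a listed thing).
The state is a dict: "time_s": time; "joint_positions": joint angles; "qvel": joint speeds; "tau": joint torques, N m; "position": TCP position; "tcp_rot": TCP orientation; "force": force on the tool from outside, world axes, zero at the start; "moment": the same for the moment, N m; "opening": opening from 0.0 (shut) to 1.0 (fully open).
Only numpy, scipy, OpenCV 4.12 (cv2) and the standard library are available. Lean on these libraries where they do the work, as an engineer would, in place of code of your own. Each camera call takes 0.05 s, during which the arm holds its last target. There are 200 camera calls.

TASK

Set up the paper trimmer: slide its aluminium paper stop along its slot, gently and without forcing it, until the stop's face on the blade side is in line with the pencil line on the tape. Then turn the wing knob clockwise until it locks the stop firmly: finger-tight, not strained. Let go, and leave everything else on and around the board as it is.

Things in the scene. Friction and masses are not known exactly. Their poses are not given: they have to be found in the camera images.
- trimmer: Desk paper trimmer, fixed flat: grey gridded board 300 (x) by 420 mm (y), its top 30 mm above the desk; origin on the desk under the board's centre, z up. The shut blade and its white beam run along the -y edge (51 mm above the board, black handle at the -x end), with a low clamp bar beside it at y = -168 mm; a graduated fence 12 mm high runs along the +x edge.
- studs: Two fixed steel studs, 8 mm thick, standing in the stop's slot (9 mm wide, so 0.6 mm play each side) on the board's line x = 0: at y = +50 mm the one with the knob, at y = +105 mm a guide pin whose 15 mm wide head is 12 mm above the board. Origin and axes as the trimmer's. More than 25 N between studs and stop is forcing it.
- stop: Loose aluminium paper stop, about 0.25 kg, a T: upright lip 110 mm long (x), 10 thick (y), 28 high, standing on the board, and a flat arm 33 wide, 5 thick, reaching 195 mm in +y, slotted from y = 55 to 186 mm. Origin at the lip's centre, half-way up; axes as the trimmer's. Slides only along y, with 2 to 6 N while the knob is loose; grip the lip across its thickness from above, or push it.
- stop_face (a point): The middle of the foot of the lip's face on the blade side (-y side), at board height: this face is to come in line with the pencil line. Axes as the stop's.
- mark: The pencil line: dark, 1.6 mm wide, 52 mm long, on a strip of paper tape (52 by 22 mm) stuck flat on the board beside the lip, towards the graduated fence. Origin at the line's middle, at board height; the line runs along its x, parallel to the blade; its y points away from the blade.
- knob: Black wing knob that locks the stop, on the stud at y = +50 mm: upright wings 50 mm long (its x), 13 to 16 thick (y), 26 high, on a 14 mm neck above a 28 mm washer. Origin on the turning axis at the wings' centre, 35 to 39 mm above the board; z up. Starts loose; clockwise from above tightens, and it sinks a little as it turns.
- eraser: White eraser 22 x 48 x 12 mm lying on the board; leave it. Origin under its middle.
- clip: Black binder clip about 32 x 30 x 17 mm lying on the board; leave it. Origin under its jaw.
- stapler: Black stapler 165 x 36 x 45 mm on the desk; leave it. Origin under its middle, long along x.
- pencil_pot: Dark round pot, 80 mm wide, 100 mm high, with pencils up to 180 mm, on the desk; leave it. Origin under its middle.
- tumbler: Steel travel tumbler, 86 mm wide, 172 mm high, handle on its +y side, on the desk; leave it. Origin under its middle.
- sanitizer: Clear pump bottle, 56 mm wide, 160 mm high, on the desk; leave it. Origin under its middle.
- tape_roll: Roll of paper tape lying flat, 84 mm wide, 20 mm high, on the desk; leave it. Origin under its middle.
- knob_axis (a point): Point on the board under the knob's turning axis. How far the knob must turn before it bites differs each time (0.2 to 4 rad): feel for it. Loose, it takes under 0.08 N m; it bites when the torque passes 0.1, and is finger-tight 0.1 to 0.3 rad after that (0.15 to 0.25 N m while turning; a reading at rest may sag). From 0.6 rad past biting (0.4 N m) it is strained.
Not all that is in view belongs to the job. There is more than one size of the stop; the one meant has the size given above.

How it is judged (in metres and radians):
On the way, in this order (a step that is already met when the one before it is completed fails the run):
1. the stop's face is slid to the pencil line while the knob is still loose (y of stop_face in the frame of mark between -0.0025 and 0.0025 m and contact force between knob and stop below 5 N), for 0.2 s.
2. the knob is tight on the stop (contact force between knob and stop above 12 N), for 0.2 s.
At the end, for the whole second after the job is handed in: the stop's blade-side face stands within 2.5 mm of the pencil line, the tightened knob presses on the stop with more than 12 N, the stop is still, and the robot has let go (y of stop_face in the frame of mark between -0.0025 and 0.0025 m and contact force between knob and stop above 12 N and linear speed of stop below 0.01 m/s); the robot touches nothing.
It fails at once if the knob is over-tightened (presses on the stop with more than 60 N) (contact force between knob and stop above 60 N).
It fails at once if the stop is forced against its studs (more than 25 N: skewed, or run hard on the end of its slot) (contact force between studs and stop above 25 N).
It fails at once if something else on or around the board is pushed more than 20 mm (distance of any of eraser, clip, stapler, pencil_pot, tumbler, sanitizer, tape_roll from where it was at the start of the episode above 0.02 m).
It also fails if it takes over 72 s, if anything falls off the work surface, if the arm or the gripper's body presses on something with over 40 N, if the wrist force passes 120 N, or if a joint passes its speed limit or range.

## Working session

There is one attempt and no reset: what is moved stays moved. The work goes in short steps, Python scripts to look and compute and a tool call to move; the robot and the scene stay as the last step left them, time stands still between calls to the robot, and variables do not carry over. Pictures are saved under pics/ and viewed, about 8 in all and at most 12, crops included, and the job is handed in when it is done.

Besides the shell and the picture viewer there is one more tool, called as a command line: name --argument value ..., lists and objects as JSON in quotes. arm_command: Moves the arm, as the interface text tells. Shift numbers are shares of 0.08 m and turn numbers shares of 60 degrees, none past 1 either way. Its arguments: {"type":"object","properties":{"translation":{"type":"array"},"rotation":{"type":"array"},"grip":{"type":"array"}},"required":["translation","rotation","grip"]}

```bash
mkdir -p pics
cat > h.py <<'E'
import numpy as np, cv2
from rig import bot, eyes, models
def ray(c,uv,z):
    R=cv2.Rodrigues(np.array(c["rvec"],float))[0]; t=np.array(c["tvec"],float).ravel()
    p=cv2.undistortPoints(np.array([[uv]],float),np.array(c["mtx"]),None)[0,0]
    d=R.T@np.array([p[0],p[1],1]); o=-R.T@t
    return o+d*(z-o[2])/d[2]
def proj(c,P):
    return cv2.projectPoints(np.array(P,float).reshape(-1,3),np.array(c["rvec"],float),np.array(c["tvec"],float),np.array(c["mtx"]),None)[0].reshape(-1,2)
E
python3 - <<'E'
from h import *
np.set_printoptions(precision=4,suppress=True)
for n in ("scene","top"):
    c=eyes.capture(n); cv2.imwrite(f"pics/{n}1.png",c["image"])
    R=cv2.Rodrigues(np.array(c["rvec"],float))[0]; print(n,"cam",-R.T@np.array(c["tvec"]).ravel(),c["mtx"][0])
    for th,z in (("trimmer",0),("stop",.044),("stop_face",.03),("mark",.03),("knob",.067),("knob_axis",.03),("eraser",.03),("clip",.03)):
        for r in models.spot_point(n,th)[:3]:
            uv=np.array(r["point"])*[640,480]; print(th,round(r["conf"],2),uv.round(1),ray(c,uv,z))
s=bot.read_state(); print(s["position"],s["tcp_rot"],s["force"],s["moment"],s["time_s"],bot.tip_extent)
E
```

```text
scene cam [1.0974 0.2379 0.6928] [463.6519   0.     319.0563]
trimmer 0.62 [277.8 310.3] [ 0.5895 -0.0386  0.    ]
stop 0.77 [490.4 213.2] [0.2197 0.3178 0.044 ]
stop 0.63 [260.1 292.7] [ 0.5936 -0.0689  0.044 ]
stop_face 0.59 [265. 297.] [ 0.5897 -0.0622  0.03  ]
stop_face 0.55 [489.7 213.5] [0.2023 0.3182 0.03  ]
mark 0.68 [239.8 336.9] [ 0.6868 -0.0661  0.03  ]
mark 0.52 [276.7 310.2] [ 0.6119 -0.0287  0.03  ]
knob 0.81 [303.3 292.6] [0.5868 0.0155 0.067 ]
eraser 0.75 [347.6 258.7] [0.4424 0.0557 0.03  ]
clip 0.69 [327.7 340.4] [0.6452 0.0809 0.03  ]
top cam [ 0.1601 -0.0228  1.5883] [569.1903   0.     319.0402]
trimmer 0.89 [325.6 183. ] [ 0.5855 -0.0405  0.    ]
stop 0.89 [185.5 322.7] [0.1768 0.3244 0.044 ]
stop 0.61 [333.6 175.5] [ 0.5961 -0.0617  0.044 ]
stop_face 0.64 [188.9 324.5] [0.1725 0.3179 0.03  ]
mark 0.41 [332.5 145.5] [ 0.6886 -0.0568  0.03  ]
knob 0.47 [307.6 177.2] [0.5824 0.0105 0.067 ]
eraser 0.49 [288.  229.4] [0.4411 0.0609 0.03  ]
clip 0.63 [281.3 157.6] [0.6481 0.088  0.03  ]
clip 0.45 [307.5 180.1] [0.5843 0.0112 0.03  ]
[ 0.1983 -0.5927  0.2112] [[-0.9483  0.      0.3173]
 [-0.3173 -0.     -0.9483]
 [-0.     -1.      0.    ]] [-0.0736 -0.0585 -0.0836] [ 0.005   0.0173 -0.0055] 0.9 0.022
```

View pics/scene1.png

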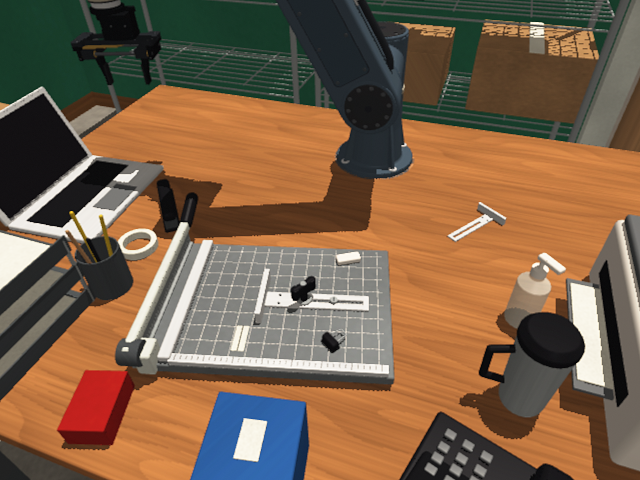

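View pics/top1.png

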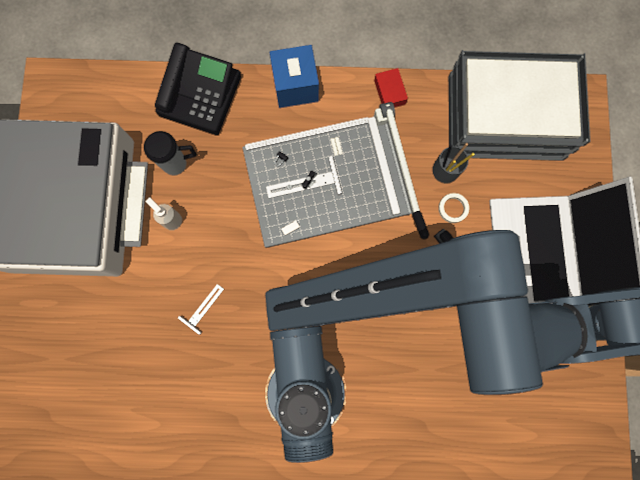

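Two stop-like objects are in view. One is on the board, with its lip at scene (263,297) and top (336,175). The other is loose on the desk at scene (490,213) and top (187,323). The one on the board, with the knob and studs in its slot, fits the description. I'll confirm in an enlarged crop, which also gives me the board's yaw.

Run:
```python
from h import *
a=cv2.imread("pics/scene1.png")[225:395,150:400]; b=cv2.imread("pics/top1.png")[110:250,235:435]
a=cv2.resize(a,(800,544),interpolation=cv2.INTER_CUBIC); b=cv2.resize(b,(800,560),interpolation=cv2.INTER_CUBIC)
cv2.imwrite("pics/sc.png",a); cv2.imwrite("pics/tc.png",b)
```

```text
(no output)
```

View pics/sc.png

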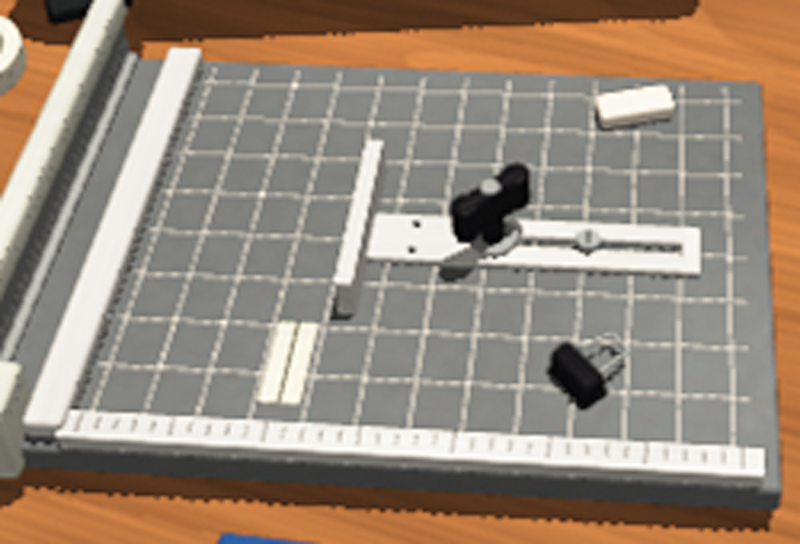

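View pics/tc.png

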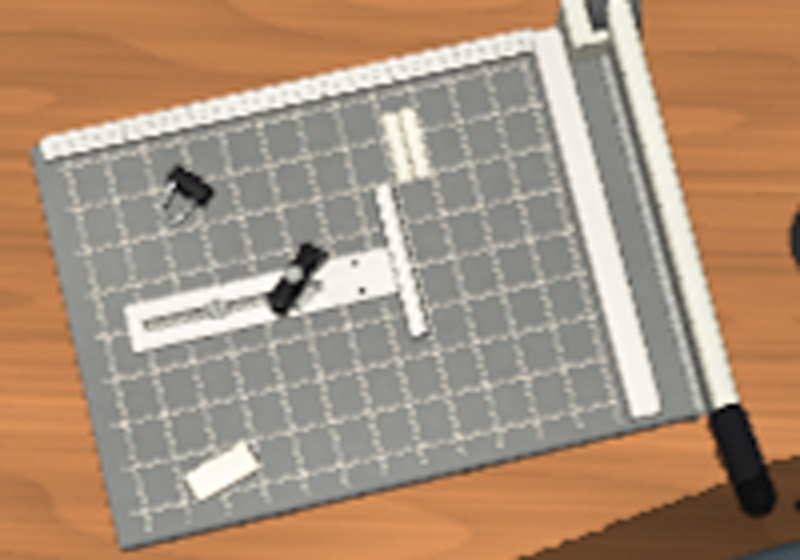

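The crop confirms it: the stop on the board has the knob on its slot and the guide pin at crop (589,238). The tape with the pencil line is at scene crop (290,363), and its end is just short of the lip. Next I'll fit the pose from both views.

Run:
```python
from h import *
from scipy.optimize import least_squares
np.set_printoptions(precision=4,suppress=True)
C={n:eyes.capture(n) for n in("scene","top")}
S=lambda u,v:(150+u/3.2-.34,225+v/3.2-.34); T=lambda u,v:(235+u/4-.37,110+v/4-.37)
# (cam, pix, kind, local xyz)
O=[("scene",S(762,84),"b",(-.15,.21,.03)),("top",T(37,150),"b",(.15,.21,.03)),("top",T(122,548),"b",(-.15,.21,.03)),
("scene",S(589,238),"b",(0,.105,.042)),("top",T(217,308),"b",(0,.105,.042)),
("scene",S(698,228),"s",(-.0165,.195,.035)),("scene",S(700,273),"s",(.0165,.195,.035)),("top",T(125,307),"s",(.0165,.195,.035)),("top",T(136,353),"s",(-.0165,.195,.035)),
("top",T(390,183),"s",(.055,-.005,.058)),("top",T(427,334),"s",(-.055,-.005,.058)),("top",T(377,187),"s",(.055,.005,.058)),("top",T(411,337),"s",(-.055,.005,.058)),
("scene",S(366,140),"s",(-.055,-.005,.058)),("scene",S(382,142),"s",(-.055,.005,.058)),("scene",S(333,287),"s",(.055,-.005,.058)),("scene",S(353,288),"s",(.055,.005,.058)),
("scene",S(334,315),"s",(.055,-.005,.03)),("scene",S(352,318),"s",(.055,.005,.03))]
for k,(sx,sy),(tx,ty) in ((( -.026,-.011),(283,322),(400+29,176)),((-.026,.011),(318,323),(400,181)),((.026,-.011),(259,401),(412,109)),((.026,.011),(298,404),(383,114))):
    O+=[("scene",S(sx,sy),"m",(*k,.03)),("top",T(tx,ty),"m",(*k,.03))]
O+=[("scene",S(297,322),"m",(-.026,0,.03)),("scene",S(280,403),"m",(.026,0,.03))]
def W(p,k,l):
    l=np.array(l,float)
    if k=="s": l=l+[0,p[3],0]
    if k=="m": l=l+[p[4],p[5],0]
    c,s=np.cos(p[2]),np.sin(p[2]); return np.array([p[0]+c*l[0]-s*l[1],p[1]+s*l[0]+c*l[1],l[2]])
def f(p):
    r=[]
    for n,uv,k,l in O: r+=list(proj(C[n],W(p,k,l))[0]-uv)
    return np.array(r)
q=least_squares(f,[.585,-.04,.2,-.03,.08,-.03],loss="soft_l1"); p=q.x
print("x,y,yaw",p[:3],np.degrees(p[2]),"stopY",p[3],"markxy",p[4:]); R=f(p).reshape(-1,2)
for o,r in zip(O,R): print(o[0],o[2],o[3],r)
print("move y",p[5]+.005-p[3])
np.save("p.npy",p)
k=W(p,"b",(0,.05,.067)); print("knob",k)
for n,a,b in(("scene",S(462,215),S(520,182)),("top",T(312,247),T(281,310))):
    A,B=ray(C[n],a,.075),ray(C[n],b,.075); print(n,"knob yaw local",np.degrees(np.arctan2(*(B-A)[[1,0]])-p[2]),(A+B)/2)
```

```text
x,y,yaw [ 0.59   -0.0379  0.2628] 15.05878843844947 stopY -0.026344965684668067 markxy [ 0.0874 -0.0522]
scene b (-0.15, 0.21, 0.03) [-0.6142 -1.3482]
top b (0.15, 0.21, 0.03) [-2.7225 -1.5969]
top b (-0.15, 0.21, 0.03) [-1.3546  0.0375]
scene b (0, 0.105, 0.042) [-0.7731 -0.5131]
top b (0, 0.105, 0.042) [-0.3515 -0.7552]
scene s (-0.0165, 0.195, 0.035) [-0.2365 -0.1447]
scene s (0.0165, 0.195, 0.035) [-0.7989 -0.3771]
top s (0.0165, 0.195, 0.035) [-0.6366 -0.3626]
top s (-0.0165, 0.195, 0.035) [-0.8448 -0.733 ]
top s (0.055, -0.005, 0.058) [-0.7221 -0.3906]
top s (-0.055, -0.005, 0.058) [-0.6101 -0.9456]
top s (0.055, 0.005, 0.058) [-0.9454 -0.6023]
top s (-0.055, 0.005, 0.058) [-0.1217 -0.8867]
scene s (-0.055, -0.005, 0.058) [-0.4245 -0.3571]
scene s (-0.055, 0.005, 0.058) [-0.2786 -0.7745]
scene s (0.055, -0.005, 0.058) [-0.5033 -1.306 ]
scene s (0.055, 0.005, 0.058) [-1.0907 -1.351 ]
scene s (0.055, -0.005, 0.03) [ 0.9562 -0.0168]
scene s (0.055, 0.005, 0.03) [ 0.8693 -0.6843]
scene m (-0.026, -0.011, 0.03) [-1.4169 -0.1657]
top m (-0.026, -0.011, 0.03) [-0.4365 -0.1886]
scene m (-0.026, 0.011, 0.03) [-0.1537  0.1219]
top m (-0.026, 0.011, 0.03) [-0.6819  0.2631]
scene m (0.026, -0.011, 0.03) [-0.3121 -0.1221]
top m (0.026, -0.011, 0.03) [-0.5101 -0.3926]
scene m (0.026, 0.011, 0.03) [ 0.2959 -0.3815]
top m (0.026, 0.011, 0.03) [-0.7177  0.0391]
scene m (-0.026, 0, 0.03) [0.3028 0.1341]
scene m (0.026, 0, 0.03) [-0.4831 -0.4084]
move y -0.020823138567337123
knob [0.577  0.0104 0.067 ]
scene knob yaw local 131.5630067487708 [0.5801 0.0132 0.075 ]
top knob yaw local 141.29499539739484 [0.5746 0.0069 0.075 ]
```

The stop has to slide about 20.8 mm toward the blade, and the board yaw is 15.06°. I'll rise, align the yaw and travel towards a point above the lip.

arm_command --translation '[[0, -0.25, 0], [0, -0.5, 0], [0, -0.75, 0], [0, -0.75, 0]]' --rotation '[[0, 0.02, 0], [0, 0.04, 0], [0, 0.057, 0], [0, 0.057, 0]]' --grip '[0, 0, 0, 0]'

```text
time_s: 1.4
position: [0.1986, -0.5947, 0.2743]
tcp_rot: [[-0.966, 0.001, 0.26], [-0.26, -0.007, -0.966], [0.001, -1.0, 0.007]]
force: [0.4, -0.3, 0.4]
opening: 0.72
```

arm_command --translation '[[-0.31, 0, -0.243], [-0.62, 0, -0.485], [-0.933, 0, -0.728]]' --rotation '[[0, 0, 0], [0, 0, 0], [0, 0, 0]]' --grip '[0, 0, 0]'

```text
time_s: 1.7
position: [0.2554, -0.5156, 0.2698]
tcp_rot: [[-0.966, -0.0, 0.26], [-0.26, 0.002, -0.966], [-0.0, -1.0, -0.002]]
force: [-0.1, 0.9, -0.2]
opening: 0.518
```

arm_command --translation '[[-0.31, 0, -0.243], [-0.62, 0, -0.485], [-0.933, 0, -0.728]]' --rotation '[[0, 0, 0], [0, 0, 0], [0, 0, 0]]' --grip '[0, 0, 0]'

```text
time_s: 2.0
position: [0.3124, -0.4397, 0.27]
tcp_rot: [[-0.966, -0.001, 0.26], [-0.26, 0.002, -0.966], [0.0, -1.0, -0.002]]
force: [-0.1, -0.2, -0.2]
opening: 0.503
```

arm_command --translation '[[-0.31, 0, -0.243], [-0.62, 0, -0.485], [-0.933, 0, -0.728]]' --rotation '[[0, 0, 0], [0, 0, 0], [0, 0, 0]]' --grip '[0, 0, 0]'

```text
time_s: 2.3
position: [0.3693, -0.3642, 0.2701]
tcp_rot: [[-0.966, -0.001, 0.26], [-0.26, 0.001, -0.966], [0.0, -1.0, -0.002]]
force: [1.2, -1.0, 0.3]
opening: 0.502
```

Tracking is good, so I'll do the remaining four legs.

arm_command --translation '[[-0.31, 0, -0.243], [-0.62, 0, -0.485], [-0.933, 0, -0.728]]' --rotation '[[0, 0, 0], [0, 0, 0], [0, 0, 0]]' --grip '[0, 0, 0]'

```text
time_s: 2.6
position: [0.4262, -0.2886, 0.2701]
tcp_rot: [[-0.966, -0.001, 0.26], [-0.26, 0.001, -0.966], [0.001, -1.0, -0.001]]
force: [0.4, 0.2, 0.2]
opening: 0.5
```

arm_command --translation '[[-0.31, 0, -0.243], [-0.62, 0, -0.485], [-0.933, 0, -0.728]]' --rotation '[[0, 0, 0], [0, 0, 0], [0, 0, 0]]' --grip '[0, 0, 0]'

```text
time_s: 2.9
position: [0.483, -0.213, 0.2701]
tcp_rot: [[-0.965, -0.001, 0.26], [-0.26, 0.001, -0.965], [0.001, -1.0, -0.001]]
force: [0.3, -1.2, 0.9]
opening: 0.5
```

arm_command --translation '[[-0.31, 0, -0.243], [-0.62, 0, -0.485], [-0.933, 0, -0.728]]' --rotation '[[0, 0, 0], [0, 0, 0], [0, 0, 0]]' --grip '[0, 0, 0]'

```text
time_s: 3.2
position: [0.5399, -0.1374, 0.27]
tcp_rot: [[-0.965, -0.002, 0.261], [-0.261, 0.001, -0.965], [0.001, -1.0, -0.001]]
force: [0.6, 0.7, -0.1]
opening: 0.499
```

arm_command --translation '[[-0.31, 0, -0.243], [-0.62, 0, -0.485], [-0.933, 0, -0.728], [-0.933, 0, -0.728]]' --rotation '[[0, 0, 0], [0, 0, 0], [0, 0, 0], [0, 0, 0]]' --grip '[0, 0, 0, 0]'

```text
time_s: 3.6
position: [0.5981, -0.06, 0.2698]
tcp_rot: [[-0.964, -0.0, 0.264], [-0.264, 0.002, -0.964], [-0.0, -1.0, -0.002]]
force: [-0.6, -0.5, -0.6]
opening: 0.499
```

arm_command --translation '[[0, 0.5, 0], [0, 1, 0], [0, 1, 0], [0, 1, 0]]' --rotation '[[0, 0, 0], [0, 0, 0], [0, 0, 0], [0, 0, 0]]' --grip '[0, 0, 0, 0]'

```text
time_s: 4.0
position: [0.596, -0.0636, 0.1905]
tcp_rot: [[-0.966, -0.002, 0.26], [-0.26, 0.001, -0.966], [0.002, -1.0, -0.001]]
force: [1.0, 0.6, -0.1]
opening: 0.498
```

Run:
```python
from h import *
np.set_printoptions(precision=4,suppress=True)
c=eyes.capture("scene"); cv2.imwrite("pics/sc2.png",cv2.resize(c["image"][180:380,180:430],(800,640))[:600])
p=np.load("p.npy"); s=bot.read_state(); P=np.array(s["position"]); d=P[:2]-p[:2]; a=p[2]
l=[np.cos(a)*d[0]+np.sin(a)*d[1],-np.sin(a)*d[0]+np.cos(a)*d[1]]
print("TCP local",l,P[2],"stopY",p[3],s["joint_positions"],s["moment"],s["force"],s["time_s"])
```

```text
TCP local [np.float64(0.0003747994270539923), np.float64(-0.027022373045051954)] 0.19213285000169378 stopY -0.026344965684668067 [-16.7471  29.5645  86.8898  -0.0082  63.4615  58.2057] [ 0.0221 -0.069   0.0017] [ 0.625  -0.033   0.7287] 4.05
```

View pics/sc2.png

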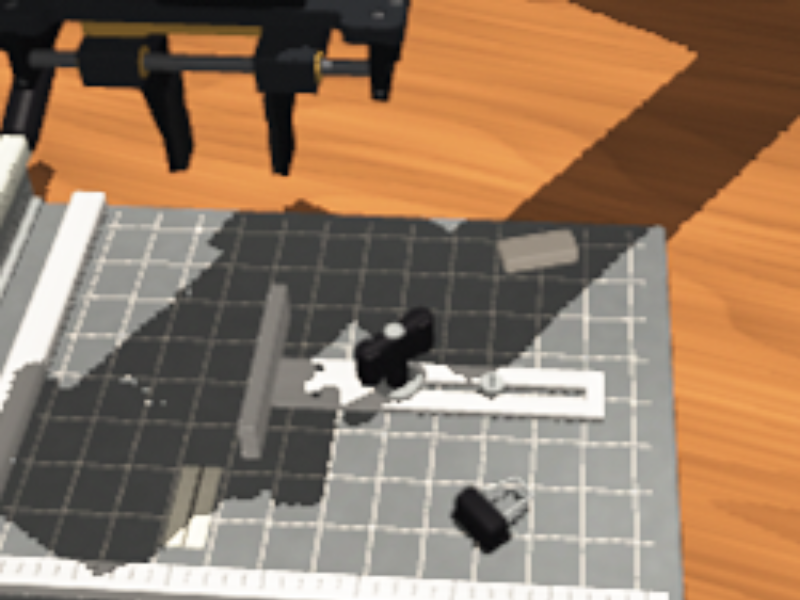

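The picture shows the open jaws (at about 180/280,160) straddling the lip's line, with the knob clear. I'll descend and close.

arm_command --translation '[[0, 0.33, 0], [0, 0.66, 0], [0, 1, 0], [0, 1, 0]]' --rotation '[[0, 0, 0], [0, 0, 0], [0, 0, 0], [0, 0, 0]]' --grip '[0, 0, 0, 0]'

```text
time_s: 4.45
position: [0.5957, -0.0632, 0.1102]
tcp_rot: [[-0.966, -0.003, 0.26], [-0.26, 0.001, -0.966], [0.003, -1.0, -0.002]]
force: [-0.5, 1.8, -0.2]
opening: 0.499
```

arm_command --translation '[[0, 0.2, 0], [0, 0.4, 0], [0, 0.55, 0], [0, 0.62, 0], [0, 0.62, 0]]' --rotation '[[0, 0, 0], [0, 0, 0], [0, 0, 0], [0, 0, 0], [0, 0, 0]]' --grip '[0, 0, 0, 0, 0]'

```text
time_s: 4.95
position: [0.5971, -0.0633, 0.062]
tcp_rot: [[-0.966, 0.001, 0.26], [-0.26, -0.0, -0.966], [-0.0, -1.0, 0.0]]
force: [-0.4, 0.6, -0.3]
opening: 0.498
```

arm_command --translation '[[0, 0, 0], [0, 0, 0], [0, 0, 0], [0, 0, 0], [0, 0, 0]]' --rotation '[[0, 0, 0], [0, 0, 0], [0, 0, 0], [0, 0, 0], [0, 0, 0]]' --grip '[0.2, 0.4, 0.5, 0.6, 0.65]'

```text
time_s: 5.45
position: [0.5968, -0.0631, 0.0617]
tcp_rot: [[-0.966, 0.0, 0.26], [-0.26, -0.0, -0.966], [-0.0, -1.0, 0.0]]
force: [-0.2, -0.2, 0.4]
opening: 0.204
```

arm_command --translation '[[0, 0, 0], [0, 0, 0], [0, 0, 0], [0, 0, 0], [0, 0, 0]]' --rotation '[[0, 0, 0], [0, 0, 0], [0, 0, 0], [0, 0, 0], [0, 0, 0]]' --grip '[0.7, 0.74, 0.78, 0.82, 0.86]'

```text
time_s: 5.95
position: [0.5967, -0.0632, 0.0615]
tcp_rot: [[-0.966, -0.0, 0.26], [-0.26, 0.0, -0.966], [0.0, -1.0, -0.0]]
force: [-0.0, 0.1, 0.3]
opening: 0.081
```

An opening of 0.081 is about 7 mm, which is less than the 10 mm lip, so I'll check by looking.

Run:
```python
from h import *
c=eyes.capture("scene"); cv2.imwrite("pics/sc3.png",cv2.resize(c["image"][210:360,200:390],(760,600),interpolation=cv2.INTER_CUBIC))
s=bot.read_state(); print(s["opening"],s["force"],s["position"])
```

```text
0.08007195735595836 [0.02628156 0.23531987 1.24113302] [ 0.59673927 -0.06313133  0.06151732]
```

View pics/sc3.png

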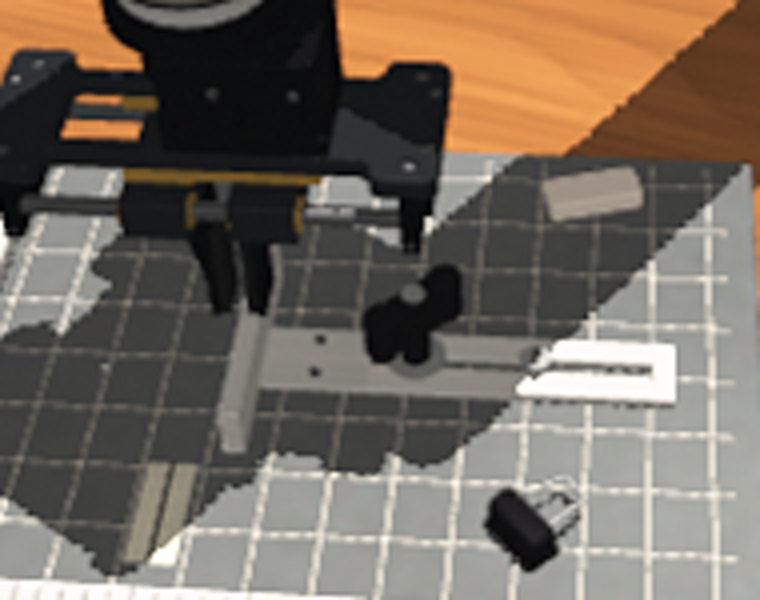

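The lip is between the fingers. I'll close fully and begin sliding in small steps (tool +z is board -y).

arm_command --translation '[[0, 0, 0], [0, 0, 0], [0, 0, 0], [0, 0, 0]]' --rotation '[[0, 0, 0], [0, 0, 0], [0, 0, 0], [0, 0, 0]]' --grip '[0.9, 0.9, 0.9, 0.9]'

```text
time_s: 6.4
position: [0.5968, -0.0631, 0.0616]
tcp_rot: [[-0.966, 0.0, 0.26], [-0.26, 0.0, -0.966], [-0.0, -1.0, -0.0]]
force: [-0.4, -0.0, -0.0]
opening: 0.055
```

arm_command --translation '[[0, 0, 0.015], [0, 0, 0.03], [0, 0, 0.045], [0, 0, 0.06], [0, 0, 0.06]]' --rotation '[[0, 0, 0], [0, 0, 0], [0, 0, 0], [0, 0, 0], [0, 0, 0]]' --grip '[0.9, 0.9, 0.9, 0.9, 0.9]'

```text
time_s: 6.9
position: [0.5981, -0.068, 0.0616]
tcp_rot: [[-0.966, 0.0, 0.26], [-0.26, -0.0, -0.966], [-0.0, -1.0, 0.0]]
force: [-0.0, 0.4, -0.4]
opening: 0.048
```

arm_command --translation '[[0, 0, 0], [0, 0, 0], [0, 0, 0], [0, 0, 0], [0, 0, 0]]' --rotation '[[0, 0, 0], [0, 0, 0], [0, 0, 0], [0, 0, 0], [0, 0, 0]]' --grip '[0.93, 0.96, 1, 1, 1]'

```text
time_s: 7.4
position: [0.598, -0.0677, 0.0616]
tcp_rot: [[-0.966, -0.0, 0.26], [-0.26, 0.0, -0.966], [0.0, -1.0, -0.0]]
force: [-0.0, -0.3, 0.0]
opening: 0.009
```

Run:
```python
from h import *
c=eyes.capture("scene"); cv2.imwrite("pics/sc4.png",cv2.resize(c["image"][240:340,215:345],(780,600),interpolation=cv2.INTER_CUBIC))
s=bot.read_state(); print(s["opening"],s["force"],s["position"])
```

```text
0.006126767786733795 [-0.04001877 -0.20803799 -0.71589761] [ 0.59800843 -0.06775564  0.06154238]
```

View pics/sc4.png

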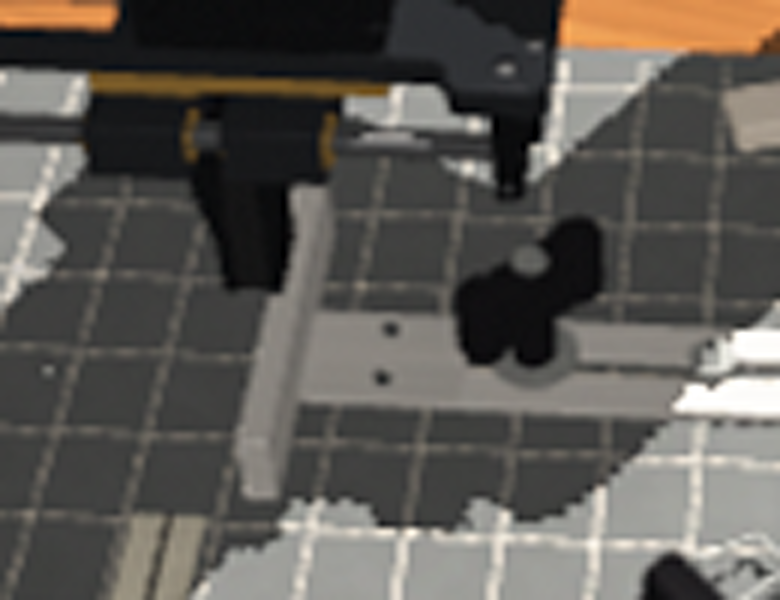

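Run:
```python
from h import *
np.set_printoptions(precision=2,suppress=True)
c=eyes.capture("scene"); s=bot.read_state(); P=np.array(s["position"]);R=np.array(s["tcp_rot"])
p=np.load("p.npy");a=p[2]
pr=lambda X:(proj(c,X)-[215,240])*6
print("tip",pr(P+R@[0,.022,0]),"tip edges",pr([P+R@[dx,.022,0] for dx in(-.0095,.0095)]))
Wd=lambda l:np.array([p[0]+np.cos(a)*l[0]-np.sin(a)*l[1],p[1]+np.sin(a)*l[0]+np.cos(a)*l[1],l[2]])
for x in(-.055,0,.055):
  print(x,"lip top -y,+y; foot", pr([Wd((x,p[3]-.005,.058)),Wd((x,p[3]+.005,.058)),Wd((x,p[3]-.005,.03)),Wd((x,p[3]+.005,.03))]).ravel())
print(pr([Wd((0,.05,.08)),Wd((0,.105,.042)),Wd((p[4]-.026,p[5],.03))]).ravel())
```

```text
tip [[269.61 336.78]] tip edges [[264.34 360.23]
 [274.79 313.71]]
-0.055 lip top -y,+y; foot [291.66 168.32 322.54 169.56 300.07 228.55 330.33 229.81]
0 lip top -y,+y; foot [262.   296.73 294.35 298.14 271.44 357.1  303.11 358.53]
0.055 lip top -y,+y; foot [229.32 438.25 263.29 439.85 239.95 498.48 273.18 500.1 ]
[523.56 258.84 707.7  351.13 166.65 512.51]
```

Run:
```python
from h import *
np.set_printoptions(precision=3,suppress=True)
c=eyes.capture("scene"); s=bot.read_state(); R=np.array(s["tcp_rot"])
P=np.array([.5963,-.0638,.1921])
for dz in(0,.01,.02,.03): print("sc2 tips at extent",.022-dz,proj(c,[P+R@[dx,.022-dz,o] for o in(.0217,-.0217) for dx in(-.0095,.0095)]).ravel())
P=np.array(s["position"])
for dz in(0,.01,.02,.03): print("now",.022-dz,proj(c,[P+R@[dx,.022-dz,0] for dx in(-.0095,.0095)]).ravel())
print(R, s["joint_positions"],s["moment"],s["force"])
```

```text
sc2 tips at extent 0.022 [240.544 247.625 242.809 239.992 266.357 248.585 268.16  240.905]
sc2 tips at extent 0.011999999999999999 [239.75  243.182 242.049 235.566 265.783 244.133 267.612 236.47 ]
sc2 tips at extent 0.0019999999999999983 [238.943 238.662 241.276 231.065 265.199 239.604 267.054 231.959]
sc2 tips at extent -0.008 [238.122 234.064 240.49  226.487 264.605 234.995 266.487 227.371]
now 0.022 [259.032 300.037 260.775 292.282]
now 0.011999999999999999 [258.46  296.44  260.225 288.686]
now 0.0019999999999999983 [257.88  292.788 259.668 285.035]
now -0.008 [257.29  289.078 259.102 281.328]
[[-0.966  0.     0.26 ]
 [-0.26  -0.    -0.966]
 [-0.    -1.     0.   ]] [-17.096  39.875  92.16    0.001  47.962  57.829] [0.024 0.053 0.038] [ 0.116 -0.111  0.587]
```

The observed fingertips sit about 30 mm higher than the state and tip extent imply, in both pictures. They therefore closed above the lip, which matches there being no contact. I'll re-open, step back and go lower in stages, watching the force.

arm_command --translation '[[0, 0, -0.03], [0, 0, -0.06], [0, 0, -0.06], [0, 0, -0.06], [0, 0, -0.06]]' --rotation '[[0, 0, 0], [0, 0, 0], [0, 0, 0], [0, 0, 0], [0, 0, 0]]' --grip '[0.1, 0.1, 0.1, 0.1, 0.1]'

```text
time_s: 8.05
position: [0.5968, -0.0631, 0.0616]
tcp_rot: [[-0.966, 0.0, 0.26], [-0.26, -0.0, -0.966], [-0.0, -1.0, 0.0]]
force: [-0.5, 0.5, 0.4]
opening: 0.372
```

arm_command --translation '[[0, 0.04, 0], [0, 0.08, 0], [0, 0.12, 0], [0, 0.16, 0], [0, 0.2, 0]]' --rotation '[[0, 0, 0], [0, 0, 0], [0, 0, 0], [0, 0, 0], [0, 0, 0]]' --grip '[0.1, 0.1, 0.1, 0.1, 0.1]'

```text
time_s: 8.55
position: [0.5966, -0.0632, 0.0451]
tcp_rot: [[-0.966, -0.0, 0.26], [-0.26, 0.0, -0.966], [0.0, -1.0, -0.0]]
force: [0.2, 0.1, -0.7]
opening: 0.452
```

Run:
```python
from h import *
c=eyes.capture("scene"); cv2.imwrite("pics/sc5.png",cv2.resize(c["image"][240:340,215:345],(780,600),interpolation=cv2.INTER_CUBIC))
s=bot.read_state(); P=np.array(s["position"]);R=np.array(s["tcp_rot"]); o=s["opening"]*.0435
print(s["opening"],s["force"],P)
for e in(.022,.002,-.008): print(e,((proj(c,[P+R@[-.0095,e,k] for k in(o,-o)])-[215,240])*6).round().ravel())
```

```text
0.4497361157621994 [-0.29742363 -0.3903015  -0.27348264] [ 0.59632661 -0.06307117  0.0446443 ]
0.022 [224. 393. 348. 399.]
0.002 [217. 351. 343. 356.]
-0.008 [213. 329. 340. 334.]
```

View pics/sc5.png

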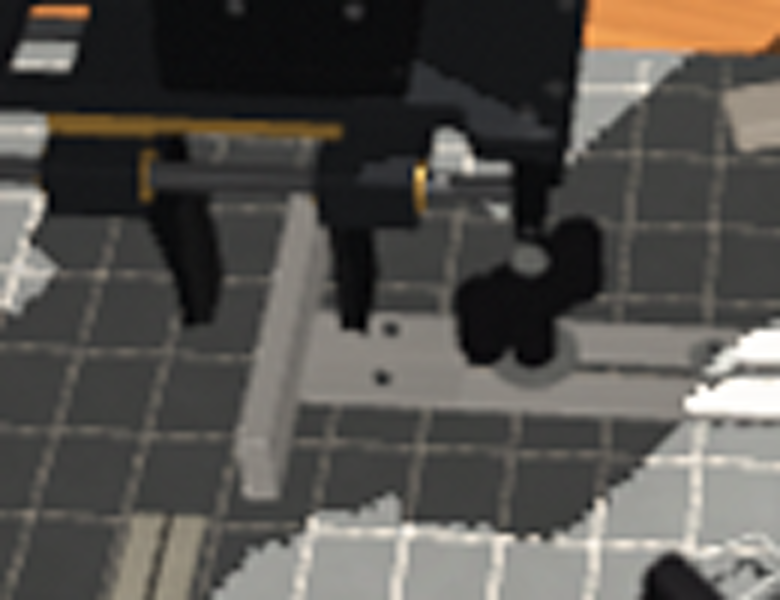

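The open fingers straddle the lip at crop (200,325) and (355,325), with tips at z ≈ 53 mm. This confirms a 30 mm offset (effective extent about -8 mm). The gripper's bracket at (530,230) is about 11 mm above the knob, so I'll descend only 6 mm more before closing.

arm_command --translation '[[0, 0.025, 0], [0, 0.05, 0], [0, 0.075, 0], [0, 0.075, 0], [0, 0.075, 0]]' --rotation '[[0, 0, 0], [0, 0, 0], [0, 0, 0], [0, 0, 0], [0, 0, 0]]' --grip '[0.1, 0.1, 0.2, 0.4, 0.5]'

```text
time_s: 9.1
position: [0.5968, -0.0632, 0.0395]
tcp_rot: [[-0.966, 0.0, 0.26], [-0.26, -0.0, -0.966], [-0.0, -1.0, 0.0]]
force: [-0.1, -0.6, 0.7]
opening: 0.306
```

arm_command --translation '[[0, 0, 0], [0, 0, 0], [0, 0, 0], [0, 0, 0], [0, 0, 0]]' --rotation '[[0, 0, 0], [0, 0, 0], [0, 0, 0], [0, 0, 0], [0, 0, 0]]' --grip '[0.6, 0.65, 0.7, 0.75, 0.8]'

```text
time_s: 9.6
position: [0.5966, -0.0627, 0.0396]
tcp_rot: [[-0.966, -0.0, 0.26], [-0.26, 0.001, -0.966], [0.0, -1.0, -0.001]]
force: [-0.2, 3.5, 0.4]
opening: 0.119
```

arm_command --translation '[[0, 0, 0], [0, 0, 0], [0, 0, 0], [0, 0, 0], [0, 0, 0]]' --rotation '[[0, 0, 0], [0, 0, 0], [0, 0, 0], [0, 0, 0], [0, 0, 0]]' --grip '[0.85, 0.9, 1, 1, 1]'

```text
time_s: 10.1
position: [0.5966, -0.0629, 0.0396]
tcp_rot: [[-0.966, -0.0, 0.26], [-0.26, 0.0, -0.966], [0.0, -1.0, -0.0]]
force: [-0.2, 1.9, 1.5]
opening: 0.104
```

Gripped (opening 0.104, about the 10 mm lip). Now a gentle slide of about 16 mm, and then I'll measure.

arm_command --translation '[[0, 0, 0.02], [0, 0, 0.04], [0, 0, 0.06], [0, 0, 0.08], [0, 0, 0.1]]' --rotation '[[0, 0, 0], [0, 0, 0], [0, 0, 0], [0, 0, 0], [0, 0, 0]]' --grip '[1, 1, 1, 1, 1]'

```text
time_s: 10.6
position: [0.5988, -0.071, 0.0396]
tcp_rot: [[-0.966, -0.0, 0.26], [-0.26, 0.0, -0.966], [0.0, -1.0, -0.0]]
force: [-0.7, 3.2, 2.7]
opening: 0.108
```

arm_command --translation '[[0, 0, 0.02], [0, 0, 0.04], [0, 0, 0.06], [0, 0, 0.08], [0, 0, 0.1]]' --rotation '[[0, 0, 0], [0, 0, 0], [0, 0, 0], [0, 0, 0], [0, 0, 0]]' --grip '[1, 1, 1, 1, 1]'

```text
time_s: 11.1
position: [0.601, -0.0787, 0.0396]
tcp_rot: [[-0.966, 0.0, 0.26], [-0.26, 0.0, -0.966], [-0.0, -1.0, -0.0]]
force: [-0.9, 3.7, 3.0]
opening: 0.11
```

Run:
```python
from h import *
c=eyes.capture("scene"); im=c["image"]; cv2.imwrite("pics/sc6full.png",im)
cv2.imwrite("pics/sc6.png",cv2.resize(cv2.convertScaleAbs(im[290:365,220:320],alpha=1.6),(800,600),interpolation=cv2.INTER_CUBIC))
p=np.load("p.npy");a=p[2]
Wd=lambda l:np.array([p[0]+np.cos(a)*l[0]-np.sin(a)*l[1],p[1]+np.sin(a)*l[0]+np.cos(a)*l[1],l[2]])
Q=lambda X:((proj(c,X)-[220,290]+.44)*8).round(1).ravel()
print("line end",Q([Wd((p[4]-.026,p[5],.03)),Wd((p[4]+.026,p[5],.03))]))
print("target lip end foot -y,+y, top -y,+y",Q([Wd((.055,p[5],.03)),Wd((.055,p[5]+.01,.03)),Wd((.055,p[5],.058)),Wd((.055,p[5]+.01,.058))]))
s=bot.read_state(); print(s["force"],s["moment"],s["opening"],s["position"])
```

```text
line end [185.7 286.9 136.9 485. ]
target lip end foot -y,+y, top -y,+y [191.4 263.7 235.6 265.8 175.2 183.4 220.3 185.5]
[-1.26225944  3.61093924  3.34941575] [0.52682768 0.19283358 0.02960974] 0.11000807048620881 [ 0.60109461 -0.07899984  0.03959516]
```

View pics/sc6.png

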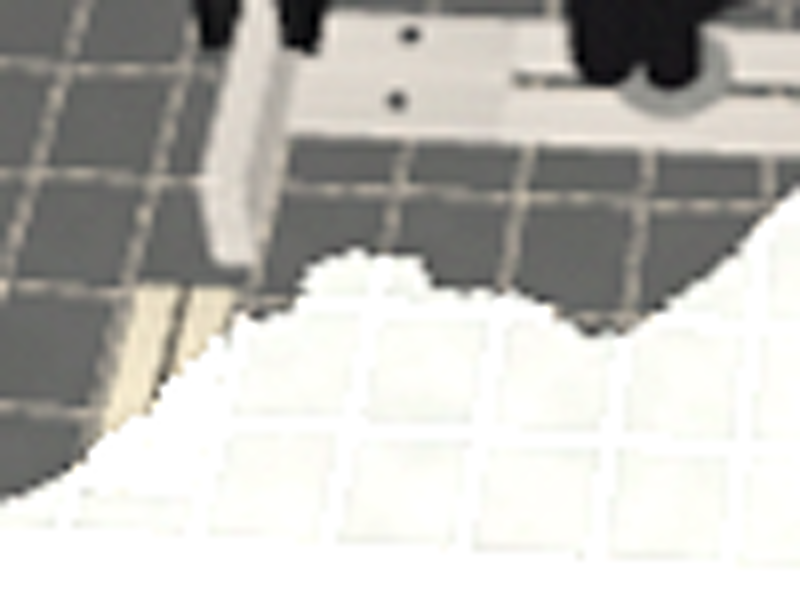

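The lip's near-end foot is at crop (214,264) to (252,270). The pencil line starts at (187,290) and extrapolates to u ≈ 194 at row 264. The gap is about 4.2 mm, so I'll slide that much.

arm_command --translation '[[0, 0, 0.013], [0, 0, 0.026], [0, 0, 0.039], [0, 0, 0.052], [0, 0, 0.052]]' --rotation '[[0, 0, 0], [0, 0, 0], [0, 0, 0], [0, 0, 0], [0, 0, 0]]' --grip '[1, 1, 1, 1, 1]'

```text
time_s: 11.65
position: [0.6021, -0.0828, 0.0396]
tcp_rot: [[-0.966, 0.0, 0.26], [-0.26, -0.0, -0.966], [-0.0, -1.0, 0.0]]
force: [-0.6, 3.5, 3.4]
opening: 0.11
```

Run:
```python
from h import *
c=eyes.capture("scene"); im=c["image"]; cv2.imwrite("pics/sc7full.png",im)
g=cv2.convertScaleAbs(im[295:350,225:290],alpha=1.5)
cv2.imwrite("pics/sc7.png",cv2.resize(g,(700,592),interpolation=cv2.INTER_CUBIC))
s=bot.read_state(); print(s["force"],s["moment"],s["opening"],s["position"])
```

```text
[-1.7648257   2.2644933   3.53049051] [ 0.53038606  0.19328763 -0.00476091] 0.11027291150983344 [ 0.60207631 -0.08283403  0.03956853]
```

View pics/sc7.png

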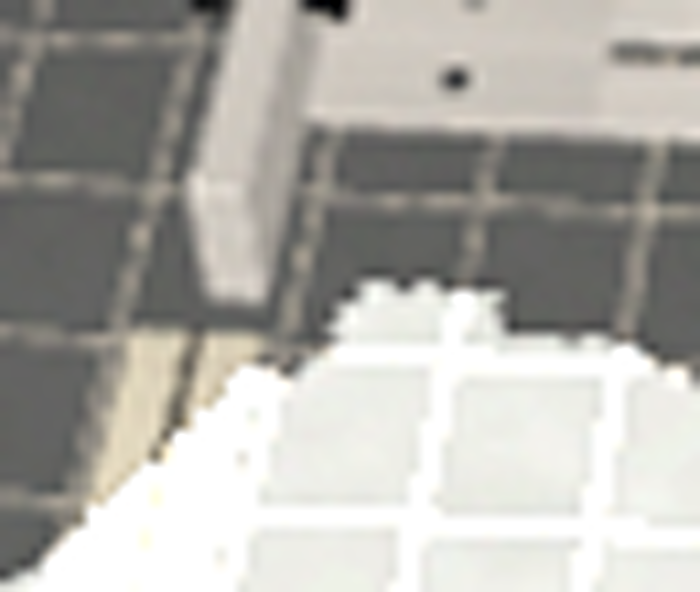

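The remaining gap is about 0.8 mm: lip foot at (207,300), line extrapolated to u = 202, 59 px per 10 mm. This agrees with the TCP-based estimate of 0.7 mm. I'll nudge 0.7 mm, release and rise.

arm_command --translation '[[0, 0, 0.005], [0, 0, 0.009], [0, 0, 0.009], [0, 0, 0.009]]' --rotation '[[0, 0, 0], [0, 0, 0], [0, 0, 0], [0, 0, 0]]' --grip '[1, 1, 1, 1]'

```text
time_s: 12.1
position: [0.6022, -0.0833, 0.0396]
tcp_rot: [[-0.966, -0.0, 0.26], [-0.26, 0.0, -0.966], [-0.0, -1.0, -0.0]]
force: [-1.1, 3.4, 4.0]
opening: 0.109
```

arm_command --translation '[[0, 0, 0], [0, 0, 0], [0, 0, 0], [0, 0, 0], [0, 0, 0]]' --rotation '[[0, 0, 0], [0, 0, 0], [0, 0, 0], [0, 0, 0], [0, 0, 0]]' --grip '[0.7, 0.5, 0.3, 0.1, 0.1]'

```text
time_s: 12.6
position: [0.6023, -0.0837, 0.0394]
tcp_rot: [[-0.966, 0.0, 0.26], [-0.26, -0.0, -0.966], [-0.0, -1.0, 0.0]]
force: [0.5, -0.5, 0.3]
opening: 0.406
```

arm_command --translation '[[0, -0.25, 0], [0, -0.5, 0], [0, -0.75, 0], [0, -1, 0], [0, -1, 0]]' --rotation '[[0, 0, 0], [0, 0, 0], [0, 0, 0], [0, 0, 0], [0, 0, 0]]' --grip '[0.1, 0.1, 0.1, 0.1, 0.1]'

```text
time_s: 13.1
position: [0.6044, -0.0841, 0.1223]
tcp_rot: [[-0.966, 0.006, 0.26], [-0.26, -0.002, -0.966], [-0.005, -1.0, 0.004]]
force: [0.9, 1.0, 0.5]
opening: 0.445
```

Run:
```python
from h import *
np.set_printoptions(precision=4,suppress=True)
c=eyes.capture("scene"); im=c["image"]; cv2.imwrite("pics/sc8full.png",im)
cv2.imwrite("pics/sc8.png",cv2.resize(cv2.convertScaleAbs(im[250:350,220:350],alpha=1.5),(780,600),interpolation=cv2.INTER_CUBIC))
p=np.load("p.npy");a=p[2]
k=np.array([p[0]-np.sin(a)*.05,p[1]+np.cos(a)*.05]); s=bot.read_state(); P=np.array(s["position"]);R=np.array(s["tcp_rot"])
print("knob",k,"P",P,"in tool",R.T@np.r_[k-P[:2],0],s["force"],s["joint_positions"])
print("knob axis px z.08/.067",((proj(c,[[*k,.08],[*k,.067]])-[220,250])*6).round(1).ravel())
for r in models.spot_point("scene","knob")[:1]: print(ray(c,np.array(r["point"])*[640,480],.067))
```

```text
knob [0.577  0.0104] P [ 0.6032 -0.0838  0.1207] in tool [ 0.0009 -0.0002 -0.0977] [-0.1791  0.3998 -0.2874] [-18.4019  35.3346  89.2591  -0.0103  55.2067  56.5286]
knob axis px z.08/.067 [493.6 198.8 495.4 228.3]
[0.5766 0.0127 0.067 ]
```

View pics/sc8.png

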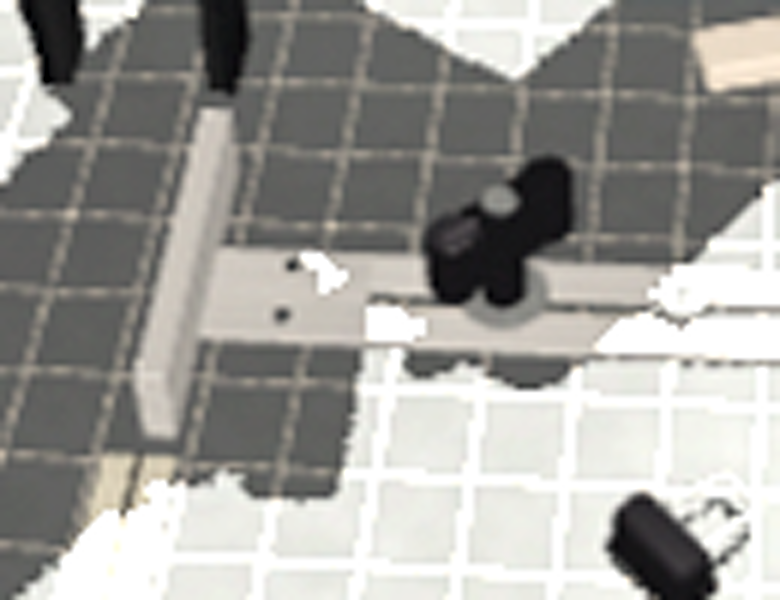

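The lip foot at (148,433) lines up with the pencil line at (137,465) to within about 1 mm. The knob's stud top is at (499,200), about 1 mm from my fit. The wings lie at about 135° in board axes. I'll move over the knob and turn counter-clockwise, so a single grip leaves about 230° of clockwise travel.

arm_command --translation '[[0, 0, -0.33], [0, 0, -0.66], [0, 0, -1], [0, 0, -1]]' --rotation '[[0, 0, 0], [0, 0, 0], [0, 0, 0], [0, 0, 0]]' --grip '[0.1, 0.1, 0.1, 0.1]'

```text
time_s: 13.6
position: [0.5783, -0.0028, 0.1177]
tcp_rot: [[-0.965, -0.006, 0.263], [-0.263, 0.002, -0.965], [0.005, -1.0, -0.003]]
force: [-0.1, 0.0, 0.2]
opening: 0.449
```

arm_command --translation '[[0.011, 0, -0.1], [0.011, 0, -0.23], [0.011, 0, -0.23], [0.011, 0, -0.23], [0.011, 0, -0.23]]' --rotation '[[0, -0.14, 0], [0, -0.28, 0], [0, -0.42, 0], [0, -0.56, 0], [0, -0.7, 0]]' --grip '[0.1, 0.1, 0.1, 0.1, 0.1]'

```text
time_s: 14.1
position: [0.5754, 0.0108, 0.1183]
tcp_rot: [[-0.539, -0.002, 0.843], [-0.843, -0.0, -0.539], [0.001, -1.0, -0.001]]
force: [-0.6, -0.0, -0.7]
opening: 0.452
```

arm_command --translation '[[0, 0, 0], [0, 0, 0], [0, 0, 0], [0, 0, 0], [0, 0, 0]]' --rotation '[[0, -0.14, 0], [0, -0.28, 0], [0, -0.42, 0], [0, -0.56, 0], [0, -0.7, 0]]' --grip '[0.1, 0.1, 0.1, 0.1, 0.1]'

```text
time_s: 14.6
position: [0.5755, 0.0106, 0.1183]
tcp_rot: [[0.163, -0.002, 0.987], [-0.987, -0.0, 0.163], [-0.0, -1.0, -0.002]]
force: [-0.2, -0.1, 0.6]
opening: 0.453
```

arm_command --translation '[[0, 0, 0], [0, 0, 0], [0, 0, 0], [0, 0, 0], [0, 0, 0]]' --rotation '[[0, -0.14, 0], [0, -0.28, 0], [0, -0.42, 0], [0, -0.56, 0], [0, -0.7, 0]]' --grip '[0.1, 0.1, 0.1, 0.1, 0.1]'

```text
time_s: 15.1
position: [0.5755, 0.0106, 0.1183]
tcp_rot: [[0.781, -0.002, 0.624], [-0.624, -0.0, 0.781], [-0.001, -1.0, -0.001]]
force: [-0.7, -0.5, -0.4]
opening: 0.452
```

arm_command --translation '[[0, 0, 0], [0, 0, 0], [0, 0, 0], [0, 0, 0]]' --rotation '[[0, -0.08, 0], [0, -0.15, 0], [0, -0.15, 0], [0, -0.15, 0]]' --grip '[0.1, 0.1, 0.1, 0.1]'

```text
time_s: 15.5
position: [0.5756, 0.011, 0.1187]
tcp_rot: [[0.866, -0.001, 0.501], [-0.501, 0.0, 0.866], [-0.001, -1.0, -0.001]]
force: [-0.8, 1.1, 0.4]
opening: 0.449
```

Run:
```python
from h import *
np.set_printoptions(precision=4,suppress=True)
p=np.load("p.npy");a=p[2]
k=np.array([p[0]-np.sin(a)*.051,p[1]+np.cos(a)*.051]); s=bot.read_state(); P=np.array(s["position"]);R=np.array(s["tcp_rot"])
print("knob",k,"P",P,"in tool",R.T@np.r_[k-P[:2],0],"yaw z",np.degrees(np.arctan2(R[1,2],R[0,2])),s["force"],s["moment"],s["joint_positions"])
```

```text
knob [0.5767 0.0114] P [0.5756 0.011  0.1187] in tool [ 0.0008 -0.      0.0009] yaw z 59.95879382497056 [-0.7652  1.1398  0.4262] [ 0.0731 -0.1597 -0.012 ] [-10.0217  33.4588  94.0855  -0.0127  52.5204 -69.9727]
```

arm_command --translation '[[0.01, 0.2, 0.01], [0.01, 0.4, 0.01], [0.01, 0.6, 0.01], [0.01, 0.75, 0.01], [0.01, 0.9, 0.01]]' --rotation '[[0, 0, 0], [0, 0, 0], [0, 0, 0], [0, 0, 0], [0, 0, 0]]' --grip '[0.1, 0.1, 0.1, 0.1, 0.1]'

```text
time_s: 16.0
position: [0.5768, 0.0116, 0.0467]
tcp_rot: [[0.866, -0.0, 0.5], [-0.5, -0.0, 0.866], [-0.0, -1.0, -0.0]]
force: [0.0, -0.3, 0.5]
opening: 0.448
```

arm_command --translation '[[0, 0, 0], [0, 0, 0], [0, 0, 0], [0, 0, 0], [0, 0, 0]]' --rotation '[[0, 0, 0], [0, 0, 0], [0, 0, 0], [0, 0, 0], [0, 0, 0]]' --grip '[0.3, 0.4, 0.5, 0.55, 0.6]'

```text
time_s: 16.5
position: [0.5773, 0.0117, 0.0482]
tcp_rot: [[0.867, 0.001, 0.499], [-0.499, -0.0, 0.867], [0.001, -1.0, 0.0]]
force: [0.5, 0.2, -0.7]
opening: 0.217
```

arm_command --translation '[[0, 0, 0], [0, 0, 0], [0, 0, 0], [0, 0, 0], [0, 0, 0]]' --rotation '[[0, 0, 0], [0, 0, 0], [0, 0, 0], [0, 0, 0], [0, 0, 0]]' --grip '[0.65, 0.7, 0.75, 0.8, 0.8]'

```text
time_s: 17.0
position: [0.5768, 0.0116, 0.0477]
tcp_rot: [[0.867, -0.0, 0.499], [-0.499, -0.0, 0.867], [0.0, -1.0, -0.0]]
force: [-1.0, -1.9, 1.0]
opening: 0.146
```

```bash
cat > st.py <<'E'
from h import *
np.set_printoptions(precision=3,suppress=True)
s=bot.read_state(); P=np.array(s["position"]);R=np.array(s["tcp_rot"])
print("yaw",round(np.degrees(np.arctan2(R[1,2],R[0,2])),2),"M",np.array(s["moment"]),"F",np.array(s["force"]),"P",P,"open",round(s["opening"],3),"j6",round(s["joint_positions"][5],1),"tau6",s["tau"][5],"t",s["time_s"])
E
python3 st.py
```

```text
yaw 60.08 M [-0.093  0.    -0.036] F [-1.031 -1.864  1.003] P [0.577 0.012 0.048] open 0.146 j6 -70.0 tau6 -0.02224939176812768 t 17.0
```

The wings are gripped (opening 0.146 ≈ 13 mm). Now I'll turn clockwise in steps of about 14°, which is safe even if it bites at once, and read the torque each time.

arm_command --translation '[[0, 0, 0], [0, 0, 0], [0, 0, 0]]' --rotation '[[0, 0.08, 0], [0, 0.16, 0], [0, 0.23, 0]]' --grip '[0.85, 0.85, 0.85]'

```text
time_s: 17.3
position: [0.5769, 0.0116, 0.0476]
tcp_rot: [[0.721, 0.0, 0.693], [-0.693, -0.0, 0.721], [0.0, -1.0, -0.0]]
force: [-1.2, -0.8, 1.9]
opening: 0.142
```

```bash
python3 st.py
```

```text
yaw 46.11 M [-0.141 -0.127 -0.014] F [-1.179 -0.783  1.886] P [0.577 0.012 0.048] open 0.142 j6 -56.0 tau6 -0.41855678893625736 t 17.3
```

arm_command --translation '[[0, 0, 0], [0, 0, 0], [0, 0, 0]]' --rotation '[[0, 0.08, 0], [0, 0.16, 0], [0, 0.23, 0]]' --grip '[0.85, 0.85, 0.85]'

```text
time_s: 17.6
position: [0.5768, 0.0117, 0.0474]
tcp_rot: [[0.534, -0.0, 0.845], [-0.845, -0.0, 0.534], [0.0, -1.0, -0.0]]
force: [-0.9, -0.0, -0.0]
opening: 0.142
```

```bash
python3 st.py
```

```text
yaw 32.3 M [-0.14  -0.157  0.033] F [-0.878 -0.023 -0.013] P [0.577 0.012 0.047] open 0.142 j6 -42.2 tau6 -0.4173047561198473 t 17.6
```

arm_command --translation '[[0, 0, 0], [0, 0, 0], [0, 0, 0]]' --rotation '[[0, 0.08, 0], [0, 0.16, 0], [0, 0.23, 0]]' --grip '[0.85, 0.85, 0.85]'

```text
time_s: 17.9
position: [0.5769, 0.0117, 0.0472]
tcp_rot: [[0.317, 0.0, 0.948], [-0.948, -0.0, 0.317], [0.0, -1.0, 0.0]]
force: [0.8, -1.2, -1.5]
opening: 0.143
```

```bash
python3 st.py
```

```text
yaw 18.5 M [-0.135 -0.232  0.101] F [ 0.786 -1.202 -1.47 ] P [0.577 0.012 0.047] open 0.143 j6 -28.4 tau6 -0.41631720028817654 t 17.9
```

The torque has risen to 0.10, so I'm switching to smaller steps.

arm_command --translation '[[0, 0, 0], [0, 0, 0]]' --rotation '[[0, 0.04, 0], [0, 0.08, 0]]' --grip '[0.85, 0.85]'

```text
time_s: 18.1
position: [0.5769, 0.0117, 0.0472]
tcp_rot: [[0.238, 0.0, 0.971], [-0.971, -0.0, 0.238], [0.0, -1.0, 0.0]]
force: [0.8, -1.1, -1.7]
opening: 0.144
```

```bash
python3 st.py
```

```text
yaw 13.79 M [-0.192 -0.196  0.005] F [ 0.843 -1.111 -1.65 ] P [0.577 0.012 0.047] open 0.144 j6 -23.7 tau6 -0.23882760666310787 t 18.1
```

Only noise: it's back to 0.005. Continuing.

arm_command --translation '[[0, 0, 0], [0, 0, 0], [0, 0, 0]]' --rotation '[[0, 0.08, 0], [0, 0.16, 0], [0, 0.2, 0]]' --grip '[0.85, 0.85, 0.85]'

```text
time_s: 18.4
position: [0.577, 0.0117, 0.047]
tcp_rot: [[0.03, 0.0, 1.0], [-1.0, -0.0, 0.03], [0.0, -1.0, 0.0]]
force: [0.7, -1.0, -2.5]
opening: 0.145
```

```bash
python3 st.py
```

```text
yaw 1.74 M [-0.153 -0.195 -0.023] F [ 0.714 -0.982 -2.546] P [0.577 0.012 0.047] open 0.145 j6 -11.7 tau6 -0.11405946454033256 t 18.4
```

arm_command --translation '[[0, 0.003, 0], [0, 0.005, 0], [0, 0.006, 0]]' --rotation '[[0, 0.08, 0], [0, 0.16, 0], [0, 0.22, 0]]' --grip '[0.85, 0.85, 0.85]'

```text
time_s: 18.7
position: [0.577, 0.0117, 0.0468]
tcp_rot: [[-0.199, 0.0, 0.98], [-0.98, -0.0, -0.199], [0.0, -1.0, 0.0]]
force: [0.1, -1.1, -0.7]
opening: 0.149
```

```bash
python3 st.py
```

```text
yaw -11.48 M [-0.171 -0.135 -0.011] F [ 0.076 -1.084 -0.691] P [0.577 0.012 0.047] open 0.149 j6 1.6 tau6 -0.31644794158637524 t 18.7
```

arm_command --translation '[[0, 0, 0], [0, 0.001, 0], [0, 0.002, 0]]' --rotation '[[0, 0.08, 0], [0, 0.16, 0], [0, 0.22, 0]]' --grip '[0.85, 0.85, 0.85]'

```text
time_s: 19.0
position: [0.577, 0.0116, 0.0466]
tcp_rot: [[-0.418, 0.0, 0.909], [-0.909, -0.0, -0.418], [0.0, -1.0, 0.0]]
force: [0.7, -1.1, -1.1]
opening: 0.144
```

```bash
python3 st.py
```

```text
yaw -24.68 M [-0.195 -0.083 -0.007] F [ 0.716 -1.115 -1.115] P [0.577 0.012 0.047] open 0.144 j6 14.8 tau6 -0.31621718779206276 t 19.0
```

arm_command --translation '[[0, 0, 0], [0, 0.001, 0], [0, 0.002, 0]]' --rotation '[[0, 0.08, 0], [0, 0.16, 0], [0, 0.22, 0]]' --grip '[0.85, 0.85, 0.85]'

```text
time_s: 19.3
position: [0.5771, 0.0116, 0.0464]
tcp_rot: [[-0.614, 0.0, 0.789], [-0.789, -0.0, -0.614], [-0.0, -1.0, 0.0]]
force: [0.4, -1.5, -2.1]
opening: 0.147
```

```bash
python3 st.py
```

```text
yaw -37.88 M [-0.175 -0.149 -0.033] F [ 0.414 -1.505 -2.079] P [0.577 0.012 0.046] open 0.147 j6 28.0 tau6 -0.3159534092992544 t 19.3
```

arm_command --translation '[[0, 0.002, 0], [0, 0.004, 0], [0, 0.005, 0]]' --rotation '[[0, 0.08, 0], [0, 0.16, 0], [0, 0.22, 0]]' --grip '[0.85, 0.85, 0.85]'

```text
time_s: 19.6
position: [0.5771, 0.0116, 0.0462]
tcp_rot: [[-0.778, 0.001, 0.628], [-0.628, -0.0, -0.778], [-0.0, -1.0, 0.001]]
force: [0.8, -0.7, -0.2]
opening: 0.149
```

```bash
python3 st.py
```

```text
yaw -51.08 M [-0.241 -0.024 -0.001] F [ 0.796 -0.717 -0.208] P [0.577 0.012 0.046] open 0.149 j6 41.2 tau6 -0.3168456628918648 t 19.6
```

arm_command --translation '[[0, 0, 0], [0, 0.001, 0], [0, 0.002, 0]]' --rotation '[[0, 0.08, 0], [0, 0.16, 0], [0, 0.22, 0]]' --grip '[0.85, 0.85, 0.85]'

```text
time_s: 19.9
position: [0.5771, 0.0116, 0.0461]
tcp_rot: [[-0.901, 0.001, 0.434], [-0.434, -0.0, -0.901], [-0.0, -1.0, 0.001]]
force: [0.6, -1.7, 0.6]
opening: 0.147
```

```bash
python3 st.py
```

```text
yaw -64.27 M [-0.203 -0.06  -0.027] F [ 0.604 -1.679  0.563] P [0.577 0.012 0.046] open 0.147 j6 54.4 tau6 -0.3167693316936493 t 19.9
```

arm_command --translation '[[0, 0, 0], [0, 0.001, 0], [0, 0.002, 0]]' --rotation '[[0, 0.08, 0], [0, 0.16, 0], [0, 0.22, 0]]' --grip '[0.85, 0.85, 0.85]'

```text
time_s: 20.2
position: [0.5771, 0.0115, 0.0458]
tcp_rot: [[-0.976, 0.0, 0.217], [-0.217, -0.0, -0.976], [-0.0, -1.0, 0.001]]
force: [1.1, -1.0, -0.6]
opening: 0.147
```

```bash
python3 st.py
```

```text
yaw -77.47 M [-0.205 -0.032  0.015] F [ 1.053 -0.96  -0.638] P [0.577 0.012 0.046] open 0.147 j6 67.6 tau6 -0.3166558966040611 t 20.2
```

arm_command --translation '[[0, 0, 0], [0, 0.001, 0], [0, 0.002, 0]]' --rotation '[[0, 0.08, 0], [0, 0.16, 0], [0, 0.22, 0]]' --grip '[0.85, 0.85, 0.85]'

```text
time_s: 20.5
position: [0.5771, 0.0115, 0.0457]
tcp_rot: [[-1.0, 0.0, -0.012], [0.012, -0.0, -1.0], [-0.001, -1.0, 0.0]]
force: [0.4, -1.5, -0.4]
opening: 0.151
```

```bash
python3 st.py
```

```text
yaw -90.67 M [-0.228 -0.063 -0.04 ] F [ 0.358 -1.45  -0.362] P [0.577 0.011 0.046] open 0.151 j6 80.8 tau6 -0.316532040014863 t 20.5
```

arm_command --translation '[[0, 0, 0], [0, 0.001, 0], [0, 0.002, 0]]' --rotation '[[0, 0.08, 0], [0, 0.16, 0], [0, 0.22, 0]]' --grip '[0.85, 0.85, 0.85]'

```text
time_s: 20.8
position: [0.5771, 0.0114, 0.0455]
tcp_rot: [[-0.971, 0.0, -0.24], [0.24, -0.001, -0.971], [-0.001, -1.0, 0.0]]
force: [-0.3, -1.6, -1.6]
opening: 0.144
```

```bash
python3 st.py
```

```text
yaw -103.88 M [-0.223 -0.039  0.063] F [-0.311 -1.642 -1.589] P [0.577 0.011 0.045] open 0.144 j6 94.0 tau6 -0.31646459363400936 t 20.8
```

arm_command --translation '[[0, 0, 0], [0, 0.002, 0], [0, 0.004, 0]]' --rotation '[[0, 0.08, 0], [0, 0.16, 0], [0, 0.2, 0]]' --grip '[0.85, 0.85, 0.85]'

```text
time_s: 21.1
position: [0.5771, 0.0114, 0.0453]
tcp_rot: [[-0.9, 0.0, -0.436], [0.436, -0.001, -0.9], [-0.001, -1.0, 0.0]]
force: [0.4, -2.1, 1.1]
opening: 0.144
```

```bash
python3 st.py
```

```text
yaw -115.84 M [-0.17   0.073 -0.001] F [ 0.426 -2.067  1.05 ] P [0.577 0.011 0.045] open 0.144 j6 105.9 tau6 -0.11677381815388799 t 21.1
```

arm_command --translation '[[0, 0, 0], [0, 0.001, 0], [0, 0.002, 0]]' --rotation '[[0, 0.08, 0], [0, 0.16, 0], [0, 0.22, 0]]' --grip '[0.85, 0.85, 0.85]'

```text
time_s: 21.4
position: [0.5771, 0.0113, 0.0452]
tcp_rot: [[-0.776, 0.0, -0.63], [0.63, -0.001, -0.776], [-0.001, -1.0, 0.0]]
force: [-0.3, -1.1, 1.4]
opening: 0.145
```

```bash
python3 st.py
```

```text
yaw -129.06 M [-0.231  0.086  0.055] F [-0.305 -1.092  1.409] P [0.577 0.011 0.045] open 0.145 j6 119.2 tau6 -0.279870992526412 t 21.4
```

arm_command --translation '[[0, 0, 0], [0, 0, 0], [0, 0, 0]]' --rotation '[[0, 0.08, 0], [0, 0.16, 0], [0, 0.22, 0]]' --grip '[0.85, 0.85, 0.85]'

```text
time_s: 21.7
position: [0.577, 0.0113, 0.0452]
tcp_rot: [[-0.612, 0.0, -0.791], [0.791, -0.001, -0.612], [-0.001, -1.0, 0.0]]
force: [-0.5, -2.4, -0.4]
opening: 0.146
```

```bash
python3 st.py
```

```text
yaw -142.24 M [-0.194  0.014  0.179] F [-0.532 -2.412 -0.428] P [0.577 0.011 0.045] open 0.146 j6 132.3 tau6 -0.21856499835848808 t 21.7
```

The torque is 0.18, so it is probably biting. A small step to confirm, with a few readings.

arm_command --translation '[[0, 0, 0]]' --rotation '[[0, 0.03, 0]]' --grip '[0.85]'

```text
time_s: 21.8
position: [0.5771, 0.0113, 0.0452]
tcp_rot: [[-0.588, 0.0, -0.809], [0.809, -0.001, -0.588], [-0.001, -1.0, 0.0]]
force: [-0.1, -1.2, 0.4]
opening: 0.147
```

```bash
python3 st.py
python3 - <<'E'
from h import *
m=[]
for i in range(4):
    c=eyes.capture("scene"); m.append(bot.read_state()["moment"][2])
print(np.round(m,3))
E
```

```text
yaw -143.97 M [-0.244  0.07   0.165] F [-0.058 -1.242  0.367] P [0.577 0.011 0.045] open 0.147 j6 134.1 tau6 0.029947474831715226 t 21.8
[ 0.096  0.04   0.012 -0.02 ]
```

Biting is confirmed: 0.165 to 0.18 while turning, sagging at rest as described. I'll add about 5° to reach mid-range.

arm_command --translation '[[0, 0, 0], [0, 0, 0]]' --rotation '[[0, 0.04, 0], [0, 0.08, 0]]' --grip '[0.85, 0.85]'

```text
time_s: 22.2
position: [0.577, 0.0113, 0.0452]
tcp_rot: [[-0.519, 0.0, -0.855], [0.855, -0.001, -0.519], [-0.001, -1.0, 0.0]]
force: [0.0, -2.8, -0.8]
opening: 0.146
```

```bash
python3 st.py
```

```text
yaw -148.74 M [-0.302  0.042  0.173] F [ 0.043 -2.774 -0.786] P [0.577 0.011 0.045] open 0.146 j6 138.8 tau6 -0.12181051075458527 t 22.2
```

arm_command --translation '[[0, 0, 0], [0, 0, 0]]' --rotation '[[0, 0.025, 0], [0, 0.05, 0]]' --grip '[0.85, 0.85]'

```text
time_s: 22.4
position: [0.577, 0.0114, 0.0452]
tcp_rot: [[-0.473, 0.0, -0.881], [0.881, -0.001, -0.473], [-0.001, -1.0, 0.0]]
force: [0.1, -3.8, -0.9]
opening: 0.147
```

```bash
python3 st.py
```

```text
yaw -151.75 M [-0.511  0.006  0.165] F [ 0.091 -3.788 -0.851] P [0.577 0.011 0.045] open 0.147 j6 141.8 tau6 -0.006037585699232295 t 22.4
```

arm_command --translation '[[0, 0, 0], [0, 0, 0]]' --rotation '[[0, 0.025, 0], [0, 0.05, 0]]' --grip '[0.85, 0.85]'

```text
time_s: 22.6
position: [0.577, 0.0114, 0.0452]
tcp_rot: [[-0.426, 0.0, -0.905], [0.905, -0.001, -0.426], [-0.001, -1.0, -0.0]]
force: [0.5, -4.6, -1.3]
opening: 0.149
```

```bash
python3 st.py
```

```text
yaw -154.8 M [-0.633 -0.049  0.147] F [ 0.465 -4.558 -1.293] P [0.577 0.011 0.045] open 0.149 j6 144.9 tau6 0.005849210720043629 t 22.6
```

The torque has levelled at about 0.15 to 0.17 while the lateral force grows, so the grip may be skewing. I'll let go, rise, and look at the knob's angle and the stop.

arm_command --translation '[[0, 0, 0], [0, 0, 0], [0, 0, 0], [0, 0, 0], [0, 0, 0]]' --rotation '[[0, 0, 0], [0, 0, 0], [0, 0, 0], [0, 0, 0], [0, 0, 0]]' --grip '[0.6, 0.4, 0.2, 0.1, 0.1]'

```text
time_s: 23.1
position: [0.5768, 0.0121, 0.0453]
tcp_rot: [[-0.427, -0.0, -0.904], [0.904, 0.0, -0.427], [0.0, -1.0, -0.0]]
force: [-0.1, 0.4, 0.2]
opening: 0.428
```

arm_command --translation '[[0, -0.25, 0], [0, -0.5, 0], [0, -0.75, 0], [0, -1, 0], [0, -1, 0]]' --rotation '[[0, 0, 0], [0, 0, 0], [0, 0, 0], [0, 0, 0], [0, 0, 0]]' --grip '[0.1, 0.1, 0.1, 0.1, 0.1]'

```text
time_s: 23.6
position: [0.5789, 0.0116, 0.1279]
tcp_rot: [[-0.427, 0.006, -0.904], [0.904, -0.001, -0.427], [-0.003, -1.0, -0.005]]
force: [0.8, 0.3, -0.0]
opening: 0.449
```

```bash
python3 st.py
python3 - <<'E'
from h import *
c=eyes.capture("scene"); im=c["image"]; cv2.imwrite("pics/sc9full.png",im)
cv2.imwrite("pics/sc9.png",cv2.resize(cv2.convertScaleAbs(im[250:350,220:350],alpha=1.5),(780,600),interpolation=cv2.INTER_CUBIC))
s=bot.read_state(); R=np.array(s["tcp_rot"]); w=R[:,0]; p=np.load("p.npy");a=p[2]
k=np.array([p[0]-np.sin(a)*.051,p[1]+np.cos(a)*.051,.079])
print("wing-end px if aligned with tool",((proj(c,[k-w*.02,k,k+w*.02])-[220,250])*6+2.5).round(1).tolist())
E
```

```text
yaw -154.72 M [ 0.142 -0.006 -0.018] F [ 0.783  0.262 -0.041] P [0.579 0.012 0.128] open 0.449 j6 144.8 tau6 0.002538425105740316 t 23.6
wing-end px if aligned with tool [[432.7, 209.7], [499.5, 203.8], [566.2, 197.9]]
```

View pics/sc9.png

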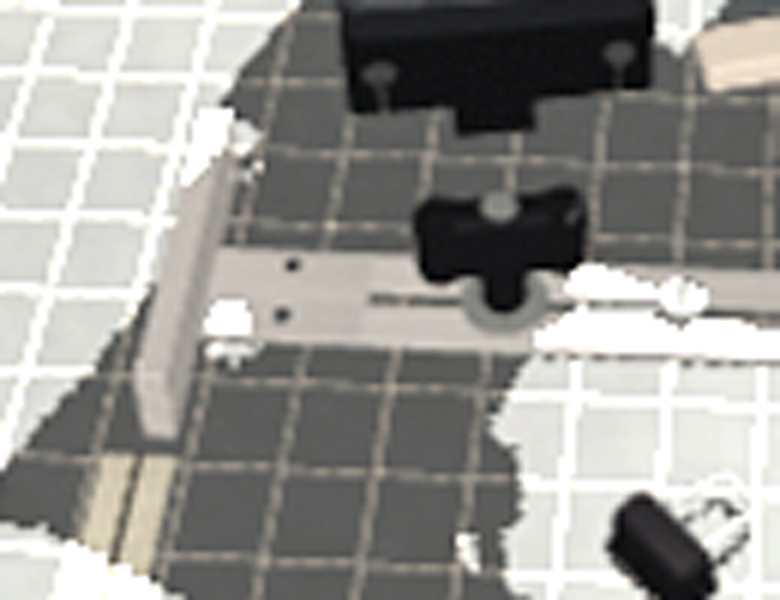

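The wings are at (425,205) to (578,193), aligned with the tool's angle, so the knob did turn with the fingers. The lip foot is still at (148,433) on the line at (137,465). I'll re-grip freshly for one clean torque check.

arm_command --translation '[[0, 0.25, 0], [0, 0.5, 0], [0, 0.75, 0], [0, 1, 0], [0, 1, 0]]' --rotation '[[0, 0, 0], [0, 0, 0], [0, 0, 0], [0, 0, 0], [0, 0, 0]]' --grip '[0.1, 0.1, 0.1, 0.1, 0.1]'

```text
time_s: 24.15
position: [0.5735, 0.0123, 0.0415]
tcp_rot: [[-0.427, -0.008, -0.904], [0.904, 0.002, -0.427], [0.005, -1.0, 0.007]]
force: [0.7, -0.1, -0.5]
opening: 0.452
```

arm_command --translation '[[0, 0, 0], [0, 0, 0], [0, 0, 0], [0, 0, 0], [0, 0, 0]]' --rotation '[[0, 0, 0], [0, 0, 0], [0, 0, 0], [0, 0, 0], [0, 0, 0]]' --grip '[0.3, 0.5, 0.6, 0.7, 0.75]'

```text
time_s: 24.65
position: [0.5771, 0.0117, 0.0459]
tcp_rot: [[-0.427, 0.001, -0.904], [0.904, -0.0, -0.427], [-0.001, -1.0, -0.001]]
force: [-2.3, -2.0, 2.0]
opening: 0.152
```

arm_command --translation '[[0, 0, 0], [0, 0, 0], [0, 0, 0], [0, 0, 0], [0, 0, 0]]' --rotation '[[0, 0, 0], [0, 0, 0], [0, 0, 0], [0, 0, 0], [0, 0, 0]]' --grip '[0.8, 0.85, 0.85, 0.85, 0.85]'

```text
time_s: 25.15
position: [0.5769, 0.0116, 0.0458]
tcp_rot: [[-0.427, 0.0, -0.904], [0.904, -0.0, -0.427], [-0.0, -1.0, -0.0]]
force: [-1.6, -0.1, 5.1]
opening: 0.146
```

```bash
python3 st.py
```

```text
yaw -154.71 M [-0.007  0.334  0.018] F [-1.551 -0.125  5.115] P [0.577 0.012 0.046] open 0.146 j6 144.8 tau6 0.015169926336966455 t 25.15
```

arm_command --translation '[[0, 0, 0]]' --rotation '[[0, 0.02, 0]]' --grip '[0.85]'

```text
time_s: 25.25
position: [0.5769, 0.0116, 0.0459]
tcp_rot: [[-0.408, 0.0, -0.913], [0.913, -0.001, -0.408], [-0.001, -1.0, -0.0]]
force: [-2.5, -0.7, 5.3]
opening: 0.15
```

```bash
python3 st.py
```

```text
yaw -155.9 M [0.043 0.263 0.27 ] F [-2.541 -0.65   5.273] P [0.577 0.012 0.046] open 0.15 j6 146.0 tau6 0.039392674807459116 t 25.25
```

arm_command --translation '[[0, 0, 0]]' --rotation '[[0, 0.02, 0]]' --grip '[0.85]'

```text
time_s: 25.35
position: [0.5769, 0.0116, 0.0459]
tcp_rot: [[-0.389, 0.0, -0.921], [0.921, -0.001, -0.389], [-0.001, -1.0, -0.0]]
force: [-1.5, -0.8, 6.2]
opening: 0.146
```

```bash
python3 st.py
```

```text
yaw -157.1 M [-0.     0.269  0.162] F [-1.549 -0.758  6.155] P [0.577 0.012 0.046] open 0.146 j6 147.2 tau6 0.08904412854462862 t 25.35
```

The mean torque while turning is about 0.21 N m, mid finger-tight. Releasing and rising clear.

arm_command --translation '[[0, 0, 0], [0, 0, 0], [0, 0, 0], [0, 0, 0], [0, 0, 0]]' --rotation '[[0, 0, 0], [0, 0, 0], [0, 0, 0], [0, 0, 0], [0, 0, 0]]' --grip '[0.6, 0.4, 0.2, 0.1, 0.1]'

```text
time_s: 25.85
position: [0.5768, 0.0118, 0.045]
tcp_rot: [[-0.389, -0.0, -0.921], [0.921, 0.0, -0.389], [0.0, -1.0, 0.0]]
force: [0.4, 0.1, -0.7]
opening: 0.426
```

arm_command --translation '[[0, -0.25, 0], [0, -0.5, 0], [0, -0.75, 0], [0, -1, 0], [0, -1, 0]]' --rotation '[[0, 0, 0], [0, 0, 0], [0, 0, 0], [0, 0, 0], [0, 0, 0]]' --grip '[0.1, 0.1, 0.1, 0.1, 0.1]'

```text
time_s: 26.35
position: [0.579, 0.0115, 0.1278]
tcp_rot: [[-0.389, 0.006, -0.921], [0.921, -0.001, -0.389], [-0.003, -1.0, -0.005]]
force: [0.2, 0.2, 0.5]
opening: 0.452
```

arm_command --translation '[[0, 0, 0], [0, 0, 0], [0, 0, 0]]' --rotation '[[0, 0, 0], [0, 0, 0], [0, 0, 0]]' --grip '[0.1, 0.1, 0.1]'

```text
time_s: 26.65
position: [0.576, 0.0119, 0.124]
tcp_rot: [[-0.389, -0.002, -0.921], [0.921, 0.0, -0.389], [0.001, -1.0, 0.002]]
force: [-0.3, -0.2, 0.7]
opening: 0.448
```

Run:
```python
from h import *
c=eyes.capture("scene"); a=c["image"]; b=cv2.imread("pics/sc9full.png")
r=lambda i:cv2.cvtColor(i,cv2.COLOR_BGR2GRAY)[300:332,234:262].astype(np.float32)
print("lip shift px vs sc9 (1px=1.8mm)",cv2.phaseCorrelate(r(b),r(a)),"max diff",np.abs(r(a)-r(b)).max())
s=bot.read_state(); print(s["force"],s["position"],s["opening"])
bot.hand_in()
```

```text
lip shift px vs sc9 (1px=1.8mm) ((0.039267870913198166, 0.031118235603379674), 1.0211908852060636) max diff 78.0
[-0.76756536  0.43265929  0.39048062] [0.57608411 0.01187364 0.12407512] 0.45159688513011154
the job is handed in; nothing more can be done
```

The job is handed in, with the stop on the pencil line and the knob locked finger-tight. I slid the stop about 21 mm toward the blade, then turned the knob clockwise about 217° until it was tight. The gripper then let go and rose clear, at about 27 s on the robot's clock.

- **Stop position:** in the last picture I viewed, the stop's blade-side face was within about 1 mm of the pencil line. A numeric comparison after the final release showed it had moved less than 0.1 mm since then. Wrist force while sliding stayed under about 5 N.
- **Knob torque:** after a fresh grip, the last two readings while turning were 0.27 and 0.16 N m, averaging about 0.21. The knob's contact force on the stop can't be measured directly, so the 12 N minimum is inferred from this torque.

Three things disagreed along the way:
- **Fingertip height:** the fingertips showed about 30 mm higher in the pictures than the stated tool length implies. The first grip on the stop therefore closed on air, without contact, and I corrected for it.
- **Torque noise:** readings varied by about 0.05 N m and stayed near 0.15–0.18 during the last few steps before I let go and gripped again.
- **Clearing the area:** I didn't run a separate check on the other objects. The wrist force never passed about 10 N in any reading, and the eraser and clip looked unmoved in the last picture.

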